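# Gather the dried jar bands on the peg

### The job

Pick up the peg stand by its wooden upright and pass its steel peg through the two wide jar bands where they stand side by side in their drying rack (not the small bands in the other rack). Lift both off together, hanging on the peg, and set the stand down upright on the dark wooden board with the bands still on the peg. Keep the stand upright all along and do not let go of it in the air.

Things in the scene. Friction and masses are not known exactly. Their poses are not given: they have to be found in the camera images.
- peg_stand: loose stand, 0.4 kg. Steel foot 80 (x) by 70 (y) by 12 mm; on its middle a wooden upright 30 mm wide (x) by 40 mm (y), top at 165 mm: grip it across x, 130 to 155 mm up. A level steel peg 10 mm thick leaves it along +y, its axis 100 mm up; its ball tip (16 mm) ends 168 mm from the upright's axis. Origin: centre of the foot's underside, z up.
- wide_band1: steel jar band, an open ring on edge: 86 mm outside, 74 mm hole, 16 mm wide, 40 g; stands in the rack slot at the -y end. Origin at its centre, 113 mm above the table; its y axis is the ring's axis (it may roll about it). A second, narrower rack holds two small bands (60 mm outside, 50 mm hole), not wanted; the two racks may swap places.
- wide_band2: the same, in the slot at the +y end, 27 mm from the first on one axis. Their wooden rack is fixed: 96 mm across, 59 mm long along the bands' axis, slot floor 70 mm up, side and slot walls up to 95 mm; the bands have 3 mm of play, and their holes are open to both ends above the slot walls.
- board: fixed dark wooden board flat on the table, 150 by 150 mm, 10 mm thick. Origin at the centre of its underside, sides along its x and y.
Mind the look-alikes: they are no part of the job. What is shaped like the wide_band2 but orange or purple is not meant.

How it is judged (in metres and radians):
On the way, in this order (a step that is already met when the one before it is completed fails the run):
1. the peg is through both wide bands while they still stand in their rack (y of wide_band1 in the frame of peg_stand between 0.025 and 0.158 m and x of wide_band1 in the frame of peg_stand between -0.03 and 0.03 m and z of wide_band1 in the frame of peg_stand between 0.055 and 0.13 m and angle between the y axis of each of wide_band1, wide_band2 and the y axis of peg_stand, either way round below 0.8 rad and y of wide_band2 in the frame of peg_stand between 0.025 and 0.158 m and x of wide_band2 in the frame of peg_stand between -0.03 and 0.03 m and z of wide_band2 in the frame of peg_stand between 0.055 and 0.13 m and height (world z) of each of wide_band1, wide_band2 below 0.132 m), for 0.1 s.
2. both wide bands hang on the peg together, lifted clear of the rack (y of wide_band1 in the frame of peg_stand between 0.025 and 0.158 m and x of wide_band1 in the frame of peg_stand between -0.03 and 0.03 m and z of wide_band1 in the frame of peg_stand between 0.055 and 0.13 m and angle between the y axis of each of wide_band1, wide_band2 and the y axis of peg_stand, either way round below 0.8 rad and y of wide_band2 in the frame of peg_stand between 0.025 and 0.158 m and x of wide_band2 in the frame of peg_stand between -0.03 and 0.03 m and z of wide_band2 in the frame of peg_stand between 0.055 and 0.13 m and height (world z) of each of wide_band1, wide_band2 above 0.145 m), for 0.2 s.
At the end, for the whole second after the job is handed in: The stand rests upright (within 0.1 rad) on the board, its foot's centre within 50 mm of the board's centre, released and at rest, with both wide bands hanging on its peg (y of wide_band1 in the frame of peg_stand between 0.025 and 0.158 m and x of wide_band1 in the frame of peg_stand between -0.03 and 0.03 m and z of wide_band1 in the frame of peg_stand between 0.055 and 0.13 m and angle between the y axis of each of wide_band1, wide_band2 and the y axis of peg_stand, either way round below 0.8 rad and y of wide_band2 in the frame of peg_stand between 0.025 and 0.158 m and x of wide_band2 in the frame of peg_stand between -0.03 and 0.03 m and z of wide_band2 in the frame of peg_stand between 0.055 and 0.13 m and horizontal distance between peg_stand and board below 0.05 m and height (world z) of peg_stand between 0.005 and 0.016 m and angle between peg_stand's own z axis and vertical below 0.1 rad and linear speed of peg_stand below 0.03 m/s and linear speed of each of wide_band1, wide_band2 below 0.1 m/s); the robot touches nothing.
It fails at once if the stand is tipped by more than 0.6 rad (angle between peg_stand's own z axis and vertical above 0.6 rad).
It fails at once if the stand is let go of in the air (foot more than 30 mm above the board's top) (height (world z) of peg_stand above 0.04 m and contact force between the fingers and peg_stand below 0.3 N).
It also fails if it takes over 53 s, if anything falls off the work surface, if the arm or the gripper's body presses on something with over 40 N, if the wrist force passes 120 N, or if a joint passes its speed limit or range.

### The arm

A 7-joint arm with a two-finger parallel gripper is mounted at the origin on the work surface. World frame = base frame: x ahead of the robot, y to its left, z up, the work surface at z = 0. Lengths are in mm, angles in rad, forces in N, time in s.
With the tool pointing down it reaches from about 400 to 875 mm from the base axis. Payload 4.4 kg.
Tool frame: the origin (TCP) lies at the very end of the fingers, on their centre line; the grasp point (between the pads) lies 19 mm behind it; z points along the fingers, y is the line along which they close (so a half turn about z gives the same grasp; the last joint's range is limited). The gripper opens to 85 mm and grips with 20 to 120 N. Pads are 22 mm wide; open, the fingers measure 114 mm over their backs; the gripper's body (76 mm by 85 mm) begins 54 mm behind the grasp point. The pads swing forward as they close: fully open they stand 13 mm farther back than shut.
Start: joints at [-1.19, 0.628, 0.038, 1.517, -0.027, 0.996, -0.02], TCP at [280.833, 586.217, 231.313] pointing down, gripper open.
Joint ranges: [-3.06, 3.06], [-0.37, 2.12], [-1.25, 1.32], [0.18, 2.47], [-1.1, 4.24], [0.23, 1.98], [-2.94, 2.94]. Speed limits (rad/s): [2.57, 2.57, 3.14, 3.14, 3.14, 3.14, 3.14].

### API

Orientations are given as [roll, pitch, yaw] about the fixed x, y, z axes, in that order (R = Rz(yaw) Ry(pitch) Rx(roll)).
In Python, from cell import sensors, get_image, camera_params, order gives the robot as it stands.
- The arm moves only by the shell command python3 -m inch 'ROWS' [OPENING]. ROWS is JSON, a list that holds one entry, the list of rows, each a list of 4 numbers: the shift along the tool's x, y, z in cm, then the turn about the tool's z in degrees. A call has 1 to 8 rows; each row is the pose to reach, as a shift and turn from the pose commanded when the call began, along the tool's axes at that moment; what a row does not reach only later rows make up. A row lasts 1/12 s, in which the tool goes at most 41.7 mm and 7.16 degrees, less where a joint would pass 70% of its speed; a pose out of reach is approached as far as the arm can. A call with a gripper value outside its range is refused whole. OPENING is the finger opening in cm, from 0 to 8.54, set as the call begins (- or left out, the last holds). The fingers move at their own pace and stop on an object; the grip force is fixed at half the most. Time passes only in rows, so rows that repeat a pose let the fingers close. It gives the time, the measured TCP pose, the force, the opening and the grip force at its end, in the units of the state.
- sensors.read_state(): the state, without advancing time (a new reading comes with each control period).
- get_image(name): name is "side" or "top" or "wrist"; returns the picture (420x560x3 uint8, blue, green, red); there is no depth.
- camera_params(name): a dict with "mtx" (3x3 intrinsics, pixels), "rvec" (rotation vector, rad) and "tvec" (3), from world to camera coordinates, as OpenCV has them. Camera axes: x right, y down, z forward; pixel columns grow to the right and rows downward; lengths in mm; the calibration is good to about 2 mm. A picture is of the moment at which its call begins: read the wrist's pose just before it. camera_params takes no time and is no camera call; for the wrist camera it gives the pose at the moment of the call.
- order.finish_job(): hands the job in; it is judged then, once.
The state is a dict: "clock": time; "qpos": joint angles; "qd": joint speeds; "tau": joint torques, N m; "eef_pos": TCP position; "tool_rot": TCP orientation; "force": force on the tool from outside, world axes, zero at the start; "torque": the same for the moment, N m; "width": finger opening in mm; "gripper_force": force on a finger pad.
Only numpy, scipy, OpenCV 4.12 (cv2) and the standard library are available. Lean on these libraries where they do the work, as an engineer would, in place of code of your own. Each camera call takes 0.05 s, during which the arm holds its last target. There are 200 camera calls.

## Working session

There is one attempt and no reset: what is moved stays moved. The work goes in short steps, Python scripts to look and compute and a shell command to move; the robot and the scene stay as the last step left them, time stands still between calls to the robot, and variables do not carry over. Pictures are saved under pics/ and viewed, at most 13 in all, crops included, and the job is handed in when it is done.

```bash
ls; mkdir -p pics; python3 - <<'E'
from cell import sensors,get_image,camera_params
import cv2,numpy as np
print(sensors.read_state())
for n in("top","side"):
    p=camera_params(n);print(n,p)
    cv2.imwrite(f"pics/{n}0.png",get_image(n))
E
```

```text
pics
{'clock': 0.0, 'qpos': array([-1.18981594,  0.62934865,  0.03839959,  1.51838993, -0.02698745,
        0.99632368, -0.02001186]), 'qd': array([-0.00100644, -0.00032478, -0.00056441,  0.0005211 ,  0.00046275,
       -0.00191924,  0.00060534]), 'tau': array([-2.04949778e-03, -5.63405442e+01,  1.22533556e+00, -1.93442005e+01,
        1.08605289e-02,  1.01827201e-02,  5.96997438e-06]), 'eef_pos': array([280.51762402, 585.63545293, 230.37969226]), 'tool_rot': array([-3.13963982e+00,  1.22509938e-05,  2.69484103e+00]), 'force': array([ 1.36056339, -0.31604342, -0.46440054]), 'torque': array([-0.00363589,  0.02354155,  0.00222207]), 'gripper_force': 0.0, 'width': 85.45063132806139}
top {'mtx': array([[484.46293545,   0.        , 286.59451572],
       [  0.        , 484.46293545, 198.3929684 ],
       [  0.        ,   0.        ,   1.        ]]), 'rvec': array([ 2.03867258, -2.1792069 ,  0.23212256]), 'tvec': array([  46.38862708,  594.52452044, 1025.0080799 ])}
side {'mtx': array([[535.9068765 ,   0.        , 278.82690566],
       [  0.        , 535.9068765 , 202.44008967],
       [  0.        ,   0.        ,   1.        ]]), 'rvec': array([ 2.43462966, -0.42544856,  0.15790474]), 'tvec': array([-527.13048181,  220.18152274,  991.23299829])}
```

View pics/top0.png

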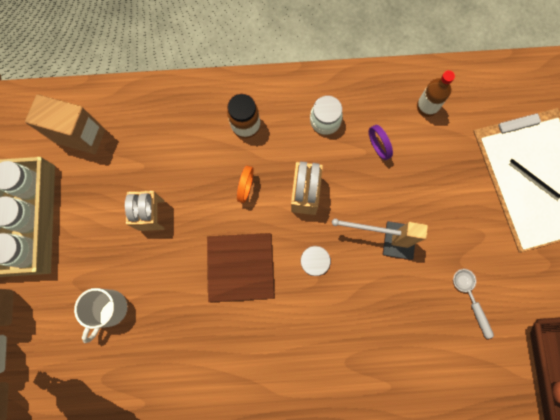

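View pics/side0.png

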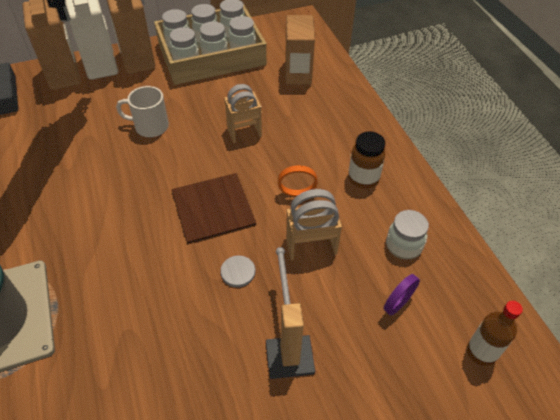

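Candidates: the wide rack at top (308,187) / side (314,225). Look-alikes: small-band rack at top (140,208) / side (243,110), orange ring at top (246,185), purple ring at top (380,143). The wide rack is the larger one, holding two steel bands. The stand is at top (405,240) and the board at (240,267). A close crop will check the choice.

```bash
python3 - <<'E'
import cv2
a=cv2.imread("pics/top0.png")[140:300,200:440]; b=cv2.imread("pics/side0.png")[170:385,160:360]
cv2.imwrite("pics/c1.png",cv2.resize(a,None,fx=3.3,fy=3.3,interpolation=cv2.INTER_CUBIC))
cv2.imwrite("pics/c2.png",cv2.resize(b,None,fx=2.75,fy=2.75,interpolation=cv2.INTER_CUBIC))
E
```

```text
(no output)
```

View pics/c1.png

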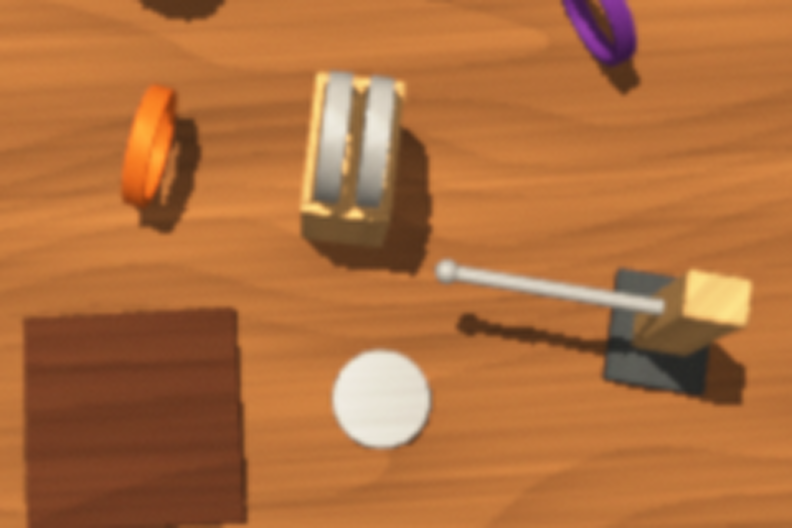

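View pics/c2.png

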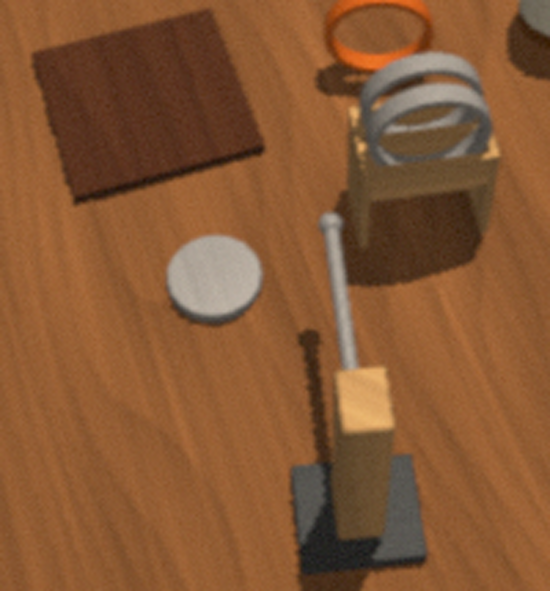

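The crops confirm the choice: two grey bands side by side in the wide rack, at crop1 (333,138) and (378,140), with the stand's ball tip at crop1 (447,271). Next I fit the poses from the corners I read.

```bash
cat >h.py <<'E'
import numpy as np,cv2
from scipy.optimize import least_squares
from cell import sensors,get_image,camera_params
T=lambda u,v:("top",200+u/3.3,140+v/3.3)
S=lambda u,v:("side",160+u/2.75,170+v/2.75)
def fit(obs,g,cams=None):
    P={n:camera_params(n) for n in {o[0][0] for o in obs}} if cams is None else cams
    def r(p):
        c,s=np.cos(p[2]),np.sin(p[2]);o=[]
        for (n,u,v),(x,y,z) in obs:
            w=np.array([[p[0]+c*x-s*y,p[1]+s*x+c*y,z]],float);k=P[n]
            o+=list(cv2.projectPoints(w,k["rvec"],k["tvec"],k["mtx"],None)[0].ravel()-[u,v])
        return np.array(o)
    q=least_squares(r,g,loss="soft_l1");e=r(q.x).reshape(-1,2)
    return q.x,e
E
python3 - <<'E'
from h import *
np.set_printoptions(precision=2,suppress=True)
st=[(T(688,270),(15,20,165)),(T(683,321),(-15,20,165)),(T(752,283),(15,-20,165)),(T(745,325),(-15,-20,165)),
(S(336,375),(-15,20,165)),(S(386,368),(15,20,165)),(S(393,427),(15,-20,165)),(S(335,431),(-15,-20,165)),
(T(447,271),(0,160,100)),(S(331,222),(0,160,100)),(T(619,268),(40,35,12)),(T(604,378),(-40,35,12)),(S(292,467),(-40,35,12)),(S(411,456),(40,35,12)),(S(426,558),(40,-35,0)),(S(304,570),(-40,-35,0))]
rk=[(T(318,73),(48,29.5,95)),(T(404,84),(48,-29.5,95)),(T(385,218),(-48,-29.5,95)),(T(303,206),(-48,29.5,95)),(S(497,153),(48,-29.5,95)),(S(357,165),(-48,-29.5,95)),(S(349,110),(-48,29.5,95)),
(T(383,80),(43,-13.5,113)),(T(369,205),(-43,-13.5,113)),(T(340,75),(43,13.5,113)),(T(327,203),(-43,13.5,113))]
F=lambda u,v:("top",u,v)
bd=[(F(207,236),(75,75,10)),(F(271,234),(75,-75,10)),(F(274,299),(-75,-75,10)),(F(209,301),(-75,75,10)),(S(34,56),(-75,75,10)),(S(212,10),(75,75,10)),(S(263,148),(75,-75,10)),(S(77,194),(-75,-75,10))]
for n,o in(("stand",st),("rack",rk),("board",bd)):
    b=min((fit(o,[500,0,y]) for y in(-2,-1,0,1,2,3)),key=lambda a:np.abs(a[1]).sum());print(n,b[0],np.abs(b[1]).max(),np.hypot(*b[1].T))
E
```

```text
stand [ 490.67 -249.91  -12.81] 2.9247330787698615 [0.25 1.02 0.89 1.63 3.17 2.16 0.59 2.03 0.24 0.32 0.18 0.32 1.85 1.95
 1.31 2.13]
rack [617.67 -39.45  12.37] 2.2348827026443416 [0.15 0.28 1.79 1.96 1.23 3.1  2.2  0.39 0.87 0.34 0.66]
board [454.5  121.54 106.79] 2.3010701035800025 [0.8  1.53 0.69 1.09 2.37 1.44 1.57 1.67]
```

```bash
cat >>h.py <<'E'
def plan(*tg):
    "shift (cm, tool axes) and turn (deg) from the present measured pose to TCP targets x,y,z,yaw"
    from scipy.spatial.transform import Rotation as Ro
    s=sensors.read_state();R=Ro.from_euler("xyz",s["tool_rot"]).as_matrix()
    print("t",round(s["clock"],2),"tcp",s["eef_pos"].round(1),"rot",s["tool_rot"].round(3),"F",s["force"].round(1),"w",round(float(s["width"]),1),"g",round(float(s["gripper_force"]),1))
    for t in tg:
        d=R.T@(np.array(t[:3])-s["eef_pos"])/10
        w=-(t[3]-s["tool_rot"][2]);w=(w+np.pi)%(2*np.pi)-np.pi
        print(t,d.round(2),"turn",round(np.degrees(w),1))
E
python3 - <<'E'
from h import *
plan((400,380,300,2.1),(480,170,300,1.6),(480,-235,330,1.327))
E
```

```text
t 0.1 tcp [280.6 585.7 230.5] rot [-3.14   0.     2.695] F [ 0.2 -0.8  0.7] w 85.4 g 0.0
(400, 380, 300, 2.1) [-19.66 -13.4   -6.93] turn 34.1
(480, 170, 300, 1.6) [-35.95 -28.89  -6.9 ] turn 62.7
(480, -235, 330, 1.327) [-53.44 -65.42  -9.84] turn 78.4
```

```bash
python3 -m inch '[[[-2.5,-1.7,-1,5],[-5,-3.4,-2,10],[-8,-5.2,-3,16],[-11,-7.2,-4,22],[-14,-9.3,-5,28],[-17,-11.4,-6,34],[-20,-13.5,-7,40],[-22,-15.5,-7,45]]]'
python3 - <<'E'
from h import *
plan((480,170,300,1.6),(480,-150,320,1.327),(480,-225,330,1.327))
E
```

```text
clock: 0.77
eef_pos: [415.2, 348.8, 303.1]
tool_rot: [3.138, -0.0, 1.901]
force: [0.6, -0.0, -0.2]
width: 85.4
gripper_force: 0.0
t 0.77 tcp [415.2 348.8 303.1] rot [ 3.138 -0.     1.901] F [ 0.6 -0.  -0.2] w 85.4 g 0.0
(480, 170, 300, 1.6) [-19.02   0.32   0.31] turn 17.3
(480, -150, 320, 1.327) [-49.28 -10.06  -1.73] turn 32.9
(480, -225, 330, 1.327) [-56.38 -12.49  -2.74] turn 32.9
```

```bash
python3 -m inch '[[[-3,0,0,3],[-6.5,0,0,6],[-10,0,0,9],[-14,0,-0.3,12],[-18,0,-0.6,15],[-22,-1,-1,18],[-26,-2,-1.3,21],[-29.5,-3.2,-1.5,24]]]'
python3 - <<'E'
from h import *
plan((480,-225,330,1.327))
E
```

```text
clock: 1.43
eef_pos: [480.3, 59.7, 316.5]
tool_rot: [3.141, 0.001, 1.487]
force: [1.0, -0.2, -0.1]
width: 85.7
gripper_force: 0.0
t 1.43 tcp [480.3  59.7 316.5] rot [3.141e+00 1.000e-03 1.487e+00] F [ 1.  -0.2 -0.1] w 85.7 g 0.0
(480, -225, 330, 1.327) [-28.37   2.36  -1.34] turn 9.2
```

```bash
python3 -m inch '[[[-3.5,0.3,-0.2,1],[-7,0.6,-0.4,2],[-11,0.9,-0.6,4],[-15,1.2,-0.8,5.5],[-19,1.6,-1,7],[-22.5,1.9,-1.2,8],[-25.8,2.2,-1.3,9.2],[-28.4,2.4,-1.3,9.2]]]'
python3 -m inch '[[[0,0,0,0],[0,0,0,0],[0,0,0,0]]]'
python3 - <<'E'
from h import *
plan((490,-250,200,1.327))
p=camera_params("wrist");im=get_image("wrist");cv2.imwrite("pics/w1.png",im);np.save("w1.npy",p,allow_pickle=True);print(p)
E
```

```text
clock: 2.1
eef_pos: [480.5, -225.6, 329.4]
tool_rot: [3.141, 0.001, 1.327]
force: [-0.1, 0.2, -0.2]
width: 85.3
gripper_force: 0.0
clock: 2.35
eef_pos: [481.1, -221.6, 328.8]
tool_rot: [-3.14, -0.001, 1.33]
force: [0.3, -0.5, -0.3]
width: 85.5
gripper_force: 0.0
t 2.35 tcp [ 481.1 -221.6  328.8] rot [-3.14e+00 -1.00e-03  1.33e+00] F [ 0.3 -0.5 -0.3] w 85.5 g 0.0
(490, -250, 200, 1.327) [-2.56  1.56 12.87] turn 0.2
{'mtx': array([[325.21400168,   0.        , 278.53706157],
       [  0.        , 325.21400168, 208.12795356],
       [  0.        ,   0.        ,   1.        ]]), 'rvec': array([-2.80529157,  0.3376654 ,  0.05633644]), 'tvec': array([-520.66630215, -167.56628473,  443.05300596])}
```

View pics/w1.png

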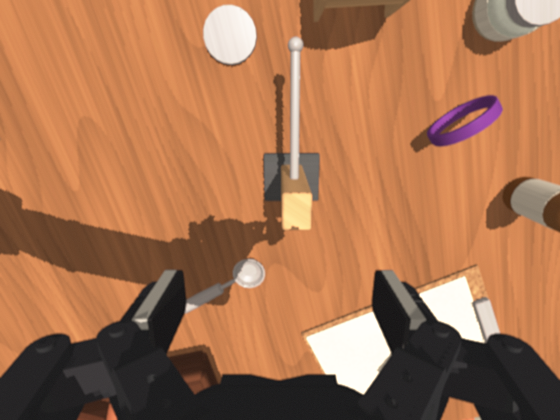

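The wrist view has the stand ahead: upright top at (297,209), ball at (295,45), foot corners (264,153) and (319,153).

```bash
python3 - <<'E'
from h import *
np.set_printoptions(precision=3,suppress=True)
c={"w":np.load("w1.npy",allow_pickle=True).item()}
W=lambda u,v:("w",u,v)
o=[(W(283,193),(-15,20,165)),(W(310,193),(15,20,165)),(W(310,229),(15,-20,165)),(W(284,230),(-15,-20,165)),(W(295,45),(0,160,100)),(W(264,153),(-40,35,12)),(W(319,153),(40,35,12)),(W(319,200),(40,-35,12)),(W(264,200),(-40,-35,12))]
b,e=fit(o,[490,-250,-.244],c);print(b,np.hypot(*e.T))
plan((b[0],b[1],200,1.5708+b[2]),(b[0],b[1],123,1.5708+b[2]))
E
```

```text
[ 494.093 -249.878   -0.231] [1.386 2.639 1.809 1.971 0.169 0.879 0.872 0.683 0.807]
t 2.4 tcp [ 481.3 -221.   328.9] rot [-3.141 -0.001  1.332] F [ 0.1  1.2 -0.4] w 85.4 g 0.0
(np.float64(494.09287578829463), np.float64(-249.87831259783084), 200, np.float64(1.3398411938667125)) [-2.51  1.94 12.88] turn -0.5
(np.float64(494.09287578829463), np.float64(-249.87831259783084), 123, np.float64(1.3398411938667125)) [-2.52  1.94 20.58] turn -0.5
```

```bash
python3 -m inch '[[[-0.6,0.5,2.5,-0.3],[-1.2,1,5.5,-0.3],[-1.9,1.5,8.5,-0.3],[-2.5,1.8,11,-0.3],[-2.5,1.85,13,-0.3],[-2.5,1.85,13.5,-0.3],[-2.5,1.85,13.5,-0.3]]]'
python3 - <<'E'
from h import *
plan((493.5,-250,123,1.338))
E
```

```text
clock: 2.98
eef_pos: [492.7, -249.2, 193.0]
tool_rot: [-3.138, -0.001, 1.337]
force: [-0.4, -0.7, 0.1]
width: 85.1
gripper_force: 0.0
t 2.98 tcp [ 492.7 -249.2  193. ] rot [-3.138e+00 -1.000e-03  1.337e+00] F [-0.4 -0.7  0.1] w 85.1 g 0.0
(493.5, -250, 123, 1.338) [-0.07  0.12  7.  ] turn -0.0
```

```bash
python3 -m inch '[[[0,0.1,2,0],[0,0.1,4,0],[0,0.1,6,0],[0,0.1,7,0],[0,0.1,7,0],[0,0.1,7,0]]]'
python3 -m inch '[[[0,0,0,0],[0,0,0,0],[0,0,0,0],[0,0,0,0],[0,0,0,0],[0,0,0,0],[0,0,0,0],[0,0,0,0]]]' 1
python3 -m inch '[[[0,0,0,0],[0,0,0,0],[0,0,0,0],[0,0,0,0]]]'
python3 - <<'E'
from h import *
p=camera_params("wrist");im=get_image("wrist");np.save("w2.npy",p,allow_pickle=True)
cv2.imwrite("pics/w2.png",im)
E
```

```text
clock: 3.48
eef_pos: [494.9, -251.3, 125.2]
tool_rot: [3.141, 0.0, 1.336]
force: [-0.4, -0.9, 0.7]
width: 85.5
gripper_force: 0.0
clock: 4.15
eef_pos: [493.7, -251.4, 124.8]
tool_rot: [-3.141, -0.0, 1.335]
force: [-2.0, 0.6, 5.4]
width: 29.3
gripper_force: 59.1
clock: 4.48
eef_pos: [493.7, -251.4, 124.8]
tool_rot: [-3.141, -0.0, 1.335]
force: [-3.0, 0.3, 5.9]
width: 29.4
gripper_force: 59.1
```

View pics/w2.png

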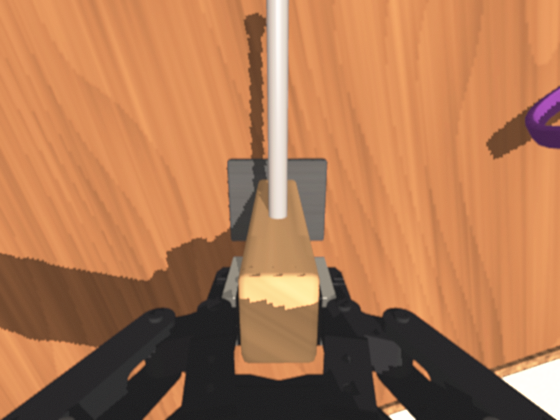

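```bash
python3 -m inch '[[[0,0,-0.5,0],[0,0,-1.2,0],[0,0,-2,0],[0,0,-2.5,0],[0,0,-2.5,0]]]'
python3 - <<'E'
from h import *
plan((573,-265,149,1.375))
E
```

```text
clock: 4.95
eef_pos: [495.1, -251.9, 150.7]
tool_rot: [3.139, 0.001, 1.335]
force: [0.1, 0.3, -3.9]
width: 29.1
gripper_force: 59.7
t 4.95 tcp [ 495.1 -251.9  150.7] rot [3.139e+00 1.000e-03 1.335e+00] F [ 0.1  0.3 -3.9] w 29.1 g 59.7
(573, -265, 149, 1.375) [0.55 7.88 0.19] turn -2.3
```

```bash
python3 -m inch '[[[0,1,0,-0.5],[0.2,2.5,0,-1],[0.3,4,0,-1.5],[0.4,5.5,0,-2],[0.5,6.8,0.1,-2.3],[0.5,7.6,0.1,-2.3],[0.5,7.9,0.1,-2.3],[0.5,7.9,0.1,-2.3]]]'
python3 -m inch '[[[0,0,0,0],[0,0,0,0],[0,0,0,0],[0,0,0,0]]]'
python3 - <<'E'
from h import *
plan()
a=get_image("top");b=get_image("side")
cv2.imwrite("pics/t3.png",a);cv2.imwrite("pics/s3.png",b)
a=cv2.resize(a[140:280,270:430],None,fx=4,fy=4,interpolation=cv2.INTER_CUBIC)  # 640x560
b=cv2.resize(b[180:320,270:430],None,fx=4,fy=4,interpolation=cv2.INTER_CUBIC)
cv2.imwrite("pics/c3.png",a);cv2.imwrite("pics/c4.png",b)
E
```

```text
clock: 5.62
eef_pos: [572.3, -265.0, 148.0]
tool_rot: [-3.141, 0.0, 1.376]
force: [-0.1, -1.0, -3.5]
width: 29.4
gripper_force: 59.7
clock: 5.95
eef_pos: [571.7, -265.0, 148.4]
tool_rot: [-3.141, -0.0, 1.375]
force: [-0.2, -0.1, -3.9]
width: 29.1
gripper_force: 59.7
t 5.95 tcp [ 571.7 -265.   148.4] rot [-3.141 -0.     1.375] F [-0.2 -0.1 -3.9] w 29.1 g 59.7
```

View pics/c3.png

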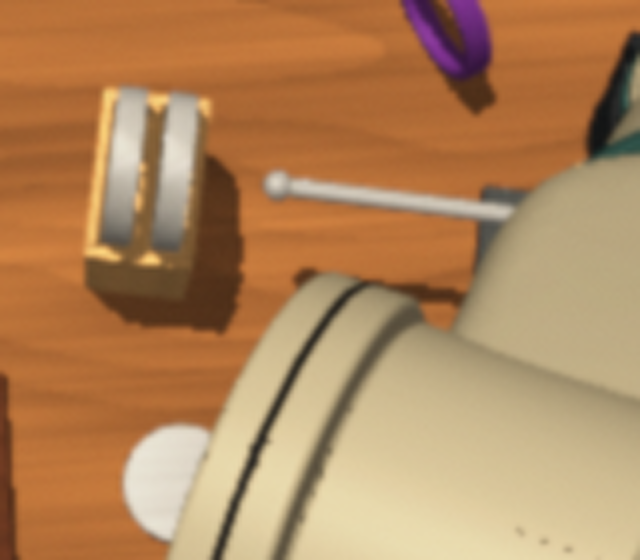

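View pics/c4.png

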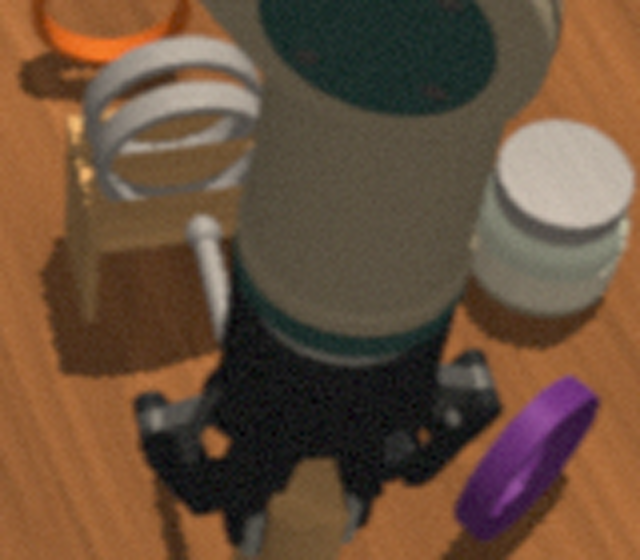

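The peg line in the top crop, tip (277,184), extrapolates to (175,172) and (125,166). Those are the mid-points of both bands, so the alignment is good. I push in 14.8 cm.

```bash
python3 -m inch '[[[1,0,0,0],[2.5,0,0,0],[4,0,0,0],[5.5,0,0,0],[7,0,0,0],[8,0,0,0],[8.5,0,0,0],[8.5,0,0,0]]]'
python3 -m inch '[[[1,0,0,0],[2,0,0,0],[3.5,0,0,0],[5,0,0,0],[6,0,0,0],[6.3,0,0,0],[6.3,0,0,0],[6.3,0,0,0]]]'
python3 - <<'E'
from h import *
plan()
a=get_image("top");b=get_image("side")
a=cv2.resize(a[140:280,250:350],None,fx=4,fy=4,interpolation=cv2.INTER_CUBIC)
b=cv2.resize(b[170:310,250:350],None,fx=4,fy=4,interpolation=cv2.INTER_CUBIC)
cv2.imwrite("pics/c5.png",np.hstack([a,b]))
E
```

```text
clock: 6.72
eef_pos: [589.2, -179.6, 148.2]
tool_rot: [-3.141, -0.001, 1.378]
force: [-0.5, -0.1, -3.3]
width: 29.1
gripper_force: 59.8
clock: 7.38
eef_pos: [600.8, -120.7, 148.4]
tool_rot: [3.141, 0.001, 1.375]
force: [-1.0, -0.8, -3.2]
width: 29.1
gripper_force: 59.8
t 7.38 tcp [ 600.8 -120.7  148.4] rot [3.141e+00 1.000e-03 1.375e+00] F [-1.  -0.8 -3.2] w 29.1 g 59.8
```

View pics/c5.png

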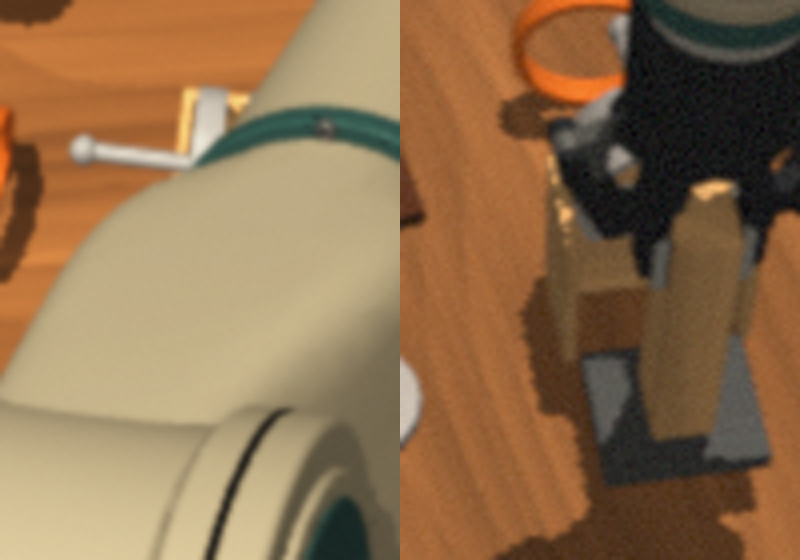

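The tip shows at (83,149), past band2. The foot is close to the rack, so I back off 1.2 cm and lift.

```bash
python3 -m inch '[[[-0.4,0,0,0],[-0.8,0,0,0],[-1.2,0,0,0],[-1.2,0,0,0],[-1.2,0,-0.5,0],[-1.2,0,-1.2,0],[-1.2,0,-1.8,0],[-1.2,0,-2.4,0]]]'
python3 -m inch '[[[0,0,-0.5,0],[0,0,-1.2,0],[0,0,-2,0],[0,0,-3,0],[0,0,-4,0],[0,0,-5,0],[0,0,-5.8,0],[0,0,-6.2,0]]]'
python3 -m inch '[[[0,0,-0.6,0],[0,0,-1.2,0],[0,0,-1.6,0],[0,0,-1.6,0],[0,0,-1.6,0]]]'
python3 - <<'E'
from h import *
plan((454.5,120,250,1.42),(454.5,120,135,1.42))
a=get_image("top");b=get_image("side")
a=cv2.resize(a[100:300,180:380],None,fx=2,fy=2); b=cv2.resize(b[100:300,220:420],None,fx=2,fy=2)
cv2.imwrite("pics/c6.png",np.hstack([a,b]))
E
```

```text
clock: 8.15
eef_pos: [598.9, -131.5, 173.3]
tool_rot: [3.141, -0.0, 1.376]
force: [-0.1, 0.3, -3.7]
width: 28.9
gripper_force: 59.8
clock: 8.82
eef_pos: [599.2, -131.9, 236.1]
tool_rot: [3.139, -0.0, 1.375]
force: [-0.1, -0.2, -3.7]
width: 29.3
gripper_force: 59.8
clock: 9.23
eef_pos: [598.6, -131.7, 250.3]
tool_rot: [3.142, -0.0, 1.375]
force: [-0.5, -0.5, -4.3]
width: 29.4
gripper_force: 59.8
t 9.23 tcp [ 598.6 -131.7  250.3] rot [ 3.142 -0.     1.375] F [-0.5 -0.5 -4.3] w 29.4 g 59.8
(454.5, 120, 250, 1.42) [ 21.89 -19.02   0.03] turn -2.6
(454.5, 120, 135, 1.42) [ 21.89 -19.02  11.53] turn -2.6
```

View pics/c6.png

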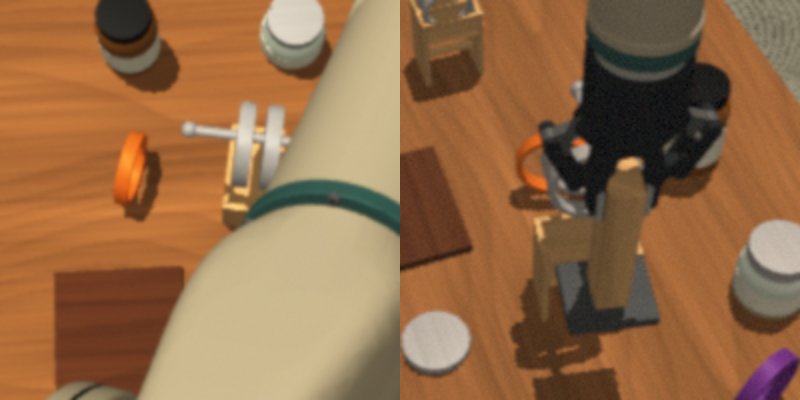

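Both bands hang on the peg, tops at (247,105) and (275,110), clear of the rack. Transporting gently.

```bash
python3 -m inch '[[[0.3,-0.3,0,0],[0.9,-0.8,0,0],[1.8,-1.6,0,0],[3,-2.6,0,-0.5],[4.4,-3.8,0,-1],[6,-5.2,0,-1.5],[7.6,-6.6,0,-2],[9.2,-8,0,-2.5]]]'
python3 -m inch '[[[1.6,-1.4,0,0],[3.2,-2.8,0,0],[4.8,-4.2,0,0],[6.4,-5.6,0,0],[8,-7,0,0],[9.4,-8.2,0,0],[10.6,-9.2,0,0],[11.5,-10,0,0]]]'
python3 -m inch '[[[0.6,-0.5,0,0],[0.9,-0.8,0,0],[1.0,-0.9,0,0],[1,-0.9,0,0]]]'
python3 - <<'E'
from h import *
plan((454.5,119,136,1.42))
E
```

```text
clock: 10.0
eef_pos: [536.5, -23.7, 250.2]
tool_rot: [-3.141, -0.001, 1.42]
force: [0.4, 0.6, -4.3]
width: 29.2
gripper_force: 59.8
clock: 10.67
eef_pos: [454.4, 105.4, 250.3]
tool_rot: [-3.14, -0.001, 1.422]
force: [-0.1, 0.2, -4.0]
width: 29.5
gripper_force: 59.9
clock: 11.0
eef_pos: [449.1, 114.2, 250.4]
tool_rot: [3.141, -0.0, 1.419]
force: [0.1, 0.6, -4.6]
width: 29.4
gripper_force: 59.9
t 11.0 tcp [449.1 114.2 250.4] rot [ 3.141 -0.     1.419] F [ 0.1  0.6 -4.6] w 29.4 g 59.9
(454.5, 119, 136, 1.42) [ 0.55  0.46 11.44] turn -0.0
```

```bash
python3 -m inch '[[[0.1,0.1,0.5,0],[0.2,0.2,1.5,0],[0.3,0.3,3,0],[0.4,0.4,5,0],[0.5,0.5,7,0],[0.5,0.5,8.8,0],[0.5,0.5,10,0],[0.5,0.5,10.6,0]]]'
python3 -m inch '[[[0,0,0.2,0],[0,0,0.4,0],[0,0,0.6,0],[0,0,0.7,0],[0,0,0.8,0],[0,0,0.8,0]]]'
python3 - <<'E'
from h import *
plan((454.5,119,134.8,1.42))
a=get_image("top");b=get_image("side")
a=cv2.resize(a[150:350,100:300],None,fx=2,fy=2); b=cv2.resize(b[80:280,130:330],None,fx=2,fy=2)
cv2.imwrite("pics/c7.png",np.hstack([a,b]))
E
```

```text
clock: 11.67
eef_pos: [454.0, 117.4, 141.9]
tool_rot: [-3.139, 0.002, 1.418]
force: [0.1, 0.1, -3.5]
width: 29.2
gripper_force: 59.8
clock: 12.17
eef_pos: [455.0, 118.5, 136.6]
tool_rot: [3.141, -0.0, 1.419]
force: [0.3, 0.2, -4.9]
width: 29.5
gripper_force: 59.8
t 12.17 tcp [455.  118.5 136.6] rot [ 3.141 -0.     1.419] F [ 0.3  0.2 -4.9] w 29.5 g 59.8
(454.5, 119, 134.8, 1.42) [ 0.04 -0.06  0.18] turn -0.1
```

```bash
python3 -m inch '[[[0,0,0.1,0],[0,0,0.2,0],[0,0,0.25,0],[0,0,0.25,0],[0,0,0.25,0]]]'

```

```text
clock: 12.68
eef_pos: [455.0, 118.5, 134.7]
tool_rot: [3.141, -0.001, 1.419]
force: [-2.7, 0.0, 7.0]
width: 29.5
gripper_force: 61.0
```

View pics/c7.png

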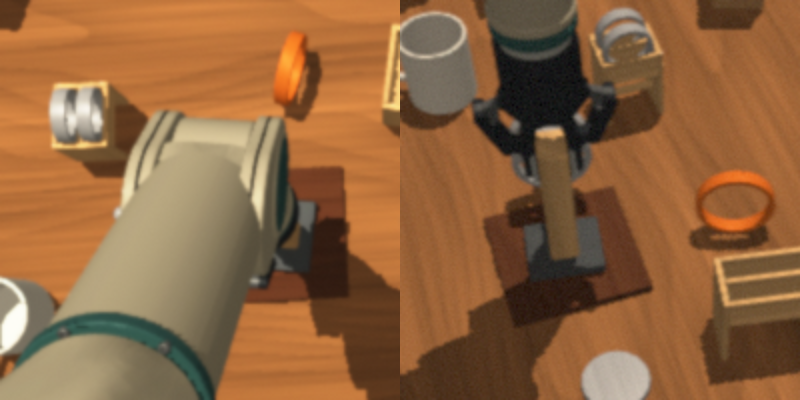

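The stand is over the board at side (565,245) with the bands visible behind the upright. The rack is empty and the force shows contact, so I release and retreat upward.

```bash
python3 -m inch '[[[0,0,0,0],[0,0,0,0],[0,0,0,0],[0,0,0,0],[0,0,0,0],[0,0,0,0],[0,0,0,0],[0,0,0,0]]]' 8.4
python3 -m inch '[[[0,0,-1,0],[0,0,-3,0],[0,0,-6,0],[0,0,-9,0],[0,0,-12,0],[0,0,-14,0],[0,0,-15,0],[0,0,-15,0]]]'
python3 -m inch '[[[-3,0,0,0],[-6,0,0,0],[-9,0,0,0],[-12,0,0,0],[-15,0,0,0],[-17,0,0,0],[-17,0,0,0],[-17,0,0,0]]]'
python3 - <<'E'
from h import *
plan()
a=get_image("top");b=get_image("side")
a=cv2.resize(a[180:330,100:300],None,fx=2,fy=2); b=cv2.resize(b[80:230,130:330],None,fx=2,fy=2)
cv2.imwrite("pics/c8.png",np.vstack([a,b])[:600])
E
```

```text
clock: 13.35
eef_pos: [454.8, 118.4, 133.7]
tool_rot: [-3.141, 0.0, 1.419]
force: [-0.7, -0.7, 0.4]
width: 83.9
gripper_force: 0.0
clock: 14.02
eef_pos: [456.3, 118.7, 286.0]
tool_rot: [3.137, -0.003, 1.419]
force: [0.6, -0.2, 0.1]
width: 84.0
gripper_force: 0.0
clock: 14.68
eef_pos: [428.4, -50.4, 283.0]
tool_rot: [-3.14, 0.0, 1.416]
force: [0.1, 1.2, 0.3]
width: 84.3
gripper_force: 0.0
t 14.68 tcp [428.4 -50.4 283. ] rot [-3.14   0.     1.416] F [0.1 1.2 0.3] w 84.3 g 0.0
```

View pics/c8.png

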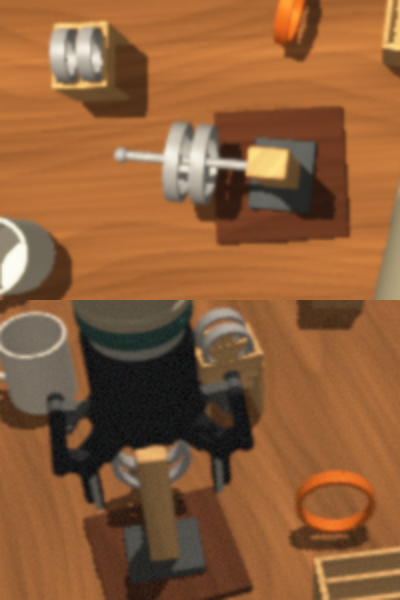

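The stand is upright at the board's centre (282,175) with both bands on the peg at (178,160) and (204,160). Handing in.

```bash
python3 -c "
from cell import order;print(order.finish_job())"
```

```text
the job is handed in; nothing more can be done
None
```

The job is handed in: the stand is upright and released at the centre of the board, with both wide bands hanging on its peg, at about 15 s on the clock (no verdict was returned).

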